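# Line up the label stamp over a book cover

## Robot

A 6-joint arm with a two-finger parallel gripper is mounted at the origin on the work surface. World frame = base frame: x ahead of the robot, y to its left, z up, the work surface at z = 0. Lengths are in m, angles in degrees, forces in N, time in s.
With the tool pointing down it reaches from about 0.4 to 0.825 m from the base axis. Payload 7 kg.
Tool frame: the origin (TCP) lies between the finger pads; the fingertips stand 22 mm ahead of it and the grasp point (between the pads) lies 3 mm ahead of it; z points along the fingers, y is the line along which they close (so a half turn about z gives the same grasp; the last joint's range is limited). The gripper opens to 88 mm and grips with 3 to 60 N. Pads are 19 mm wide; open, the fingers measure 130 mm over their backs; the gripper's body (78 mm by 193 mm) begins 47 mm behind the grasp point.
Start: joints at [-49.956, 20.546, 0.682, 0, -70.136, -16.507], TCP at [0.27, -0.619, 0.249] pointing down, gripper open.
Joint ranges: [-176.03, 176.03], [-82.01, 121.73], [-58.28, 71.71], [-173.87, 95.51], [-174.79, -0.11], [-173.66, 173.66]. Speed limits (degrees/s): [136.94, 136.94, 172.46, 180, 180, 180].

## Interface

Orientations are given as [roll, pitch, yaw] about the fixed x, y, z axes, in that order (R = Rz(yaw) Ry(pitch) Rx(roll)).
In Python, from plant import r, vision gives the robot as it stands.
- The arm moves only by the shell command python3 -m pendant 'ROWS' [FORCE]. ROWS is JSON, a list that holds one entry, the list of rows, each a list of 7 numbers: the shift along the tool's x, y, z scaled (see below), then the turn, a rotation vector about the tool's x, y, z scaled (see below), then the opening, from -1 (shut) to 1 (fully open). In form: [[[x, y, z, wx, wy, wz, fingers], ...]]. A call has exactly 8 rows; each row shifts and turns the commanded pose from where the row before left it, along the tool's axes as they then stand; what a row does not reach is not made up. The controller multiplies each number of a shift by 20 mm and each number of a turn by 4 degrees. A row lasts 1/10 s, in which the tool goes at most 50 mm and 8.59 degrees, less where a joint would pass 70% of its speed; a pose out of reach is approached as far as the arm can. A call with a number of a shift or a turn outside -1 to 1 is refused whole. A call with a gripper value outside its range is refused whole. The fingers move at their own pace and stop on an object; FORCE is the grip in N (left out, the last holds). Time passes only in rows, so rows that do not move let the fingers close, or fill a call up. It gives the time, the measured TCP pose, the force, the opening and the grip force at its end, in the units of the state.
- r.get_state(): the state, without advancing time (a new reading comes with each control period).
- vision.capture(name): name is "scene" or "top"; returns a dict with "frame" (480x640x3 uint8, blue, green, red), "depth" (480x640 float32, m along the optical axis (not along the pixel's ray), 0 where there is no reading), "camera_matrix" (3x3 intrinsics, pixels), "k1" (the pictures are not rectified: a ray, as slopes to the right and down, at radius r is drawn at 1 + k1 r^2 times it, then the intrinsics apply), "extrinsics" (4x4, takes a point from world to camera coordinates). Camera axes: x right, y up, looking along -z (the intrinsics and any distortion apply to the point x, -y, -z); pixel columns grow to the right and rows downward; lengths in m; the calibration is good to about 2 mm. A picture is of the moment at which its call begins.
- r.close_job(): hands the job in; it is judged then, once.
The state is a dict: "time_s": time; "joints": joint angles; "qd": joint speeds; "joint_torque": joint torques, N m; "tcp_pos": TCP position; "eef_rot": TCP orientation; "contact_force": force on the tool from outside, world axes, zero at the start; "moment": the same for the moment, N m; "gripper_width": finger opening in m; "gripper_force": force on a finger pad.
Only numpy, scipy, OpenCV 4.12 (cv2) and the standard library are available. Lean on these libraries where they do the work, as an engineer would, in place of code of your own. Each camera call takes 0.05 s, during which the arm holds its last target. There are 200 camera calls.

## Task

Push the jig's sliding bed by its red tab, away from you, until you feel it come up hard against the stop hidden under the hood, and leave it there. Then pick up the stamp with the rectangular brass foot by its wooden handle, carry it over the row of books and finish still holding it motionless and upright about a centimetre above the cream label on the book cover, centred on the label with its long side along the label's long side. The stamp must never touch the cover or the jig, the program ends while the gripper is holding it there, and everything else stays where it stands.

Things in the scene. Friction and masses are not known exactly. Their poses are not given: they have to be found in the camera images.
- jig: Fixed dark-grey registration jig, 340 (x) x 200 (y) mm, left or right of the book row; origin at the centre of its underside; x axis points away from the robot (within 0.2 rad): the bed slides home along it. A hood 70 mm high bridges its far end (x 110 to 170 mm) and hides the stop; steel side rails rise to 34 mm at y = +-94 mm.
- bed (a joint): Travel in m of the jig's aluminium sliding bed (190 x 170 mm, top 29 mm above the table), growing away from the robot along the jig's x. Starts at 0 to 0.045; the hard stop, somewhere between 0.07 and 0.10, must be felt. It slides against about 3 N of friction plus 12 N per m/s and stays where left. Home: within 3 mm of the stop.
- tab (a point): Top centre of the red upright tab at the bed's near end: 14 mm thick (along the sliding direction) x 60 mm wide, 48 mm tall, top 77 mm above the table. Pinch it from above across its thickness, or push its near side; the book cover begins 43 mm beyond its far face. Moves with the bed; axes as the jig's.
- panel (a point): Centre of the cream brass-edged label on the dark red book cover clipped to the bed, on the cover's top, 35 mm above the table. Label: 52 mm along x, 72 mm (long side) along y; axes as the jig's; 103 mm beyond the tab in x. Two clips 7 mm proud at the cover's near edge, 44 mm (x) and 60 mm (y) from this point. Moves with the bed.
- stand: Fixed wooden stand 260 (x) x 120 (y) x 30 mm high, on the other side of the book row from the jig, carrying the two stamps about 120 mm apart along its x; origin at the centre of its underside.
- stamp: The stamp to carry (0.25 to 0.4 kg, upright on the stand): rectangular brass foot 60 (x, long side) x 40 (y) x 14 mm, steel neck, dark wooden handle of flat section 36 (x) x 26 (y) mm from 25 to 100 mm above the foot's underside; pinch it across the 26 mm. Origin at the centre of the foot's underside, z up. Either end may lead.
- round_stamp: Another stamp, to be left on the stand: round brass foot 52 mm across and round light wooden handle 30 mm across, 100 mm high; origin under its centre.
- book_row: Row of upright books between bookends, 240 (x) x 110 (y) mm, up to 150 mm high, 2.2 kg, between the jig and the stand; origin at the centre of its underside.
- mug: Orange mug 80 mm wide, 90 mm high, beyond the book row; origin under its centre.
- glue_jar: White jar with blue cap, 60 mm wide, 100 mm high, beyond the book row; origin under its centre.
- hammer: Hammer lying on the left of the table, about 250 mm long; origin at its underside.
- brush: Brush lying on the right of the table; origin at its underside.
There are look-alikes about, which are no part of the job. What is shaped like the stamp but green or purple is not meant.

How it is judged:
By the outcome, as a careful person would: the job done as asked, in the order asked, and still so for the second after the job is handed in, while the arm keeps its last pose, push and grip.
It also fails if it takes over 64 s, if anything falls off the work surface, if the arm or the gripper's body presses on something with over 40 N, if the wrist force passes 120 N, or if a joint passes its speed limit or range.

## Working session

There is one attempt and no reset: what is moved stays moved. The work goes in short steps, Python scripts to look and compute and a shell command to move; the robot and the scene stay as the last step left them, time stands still between calls to the robot, and variables do not carry over. Pictures are saved under pics/ and viewed, at most 10 in all, crops included, and the job is handed in when it is done.

```bash
ls; mkdir -p pics; python3 - <<'E'
from plant import r,vision
import cv2,numpy as np
for n in ("top","scene"):
    c=vision.capture(n); cv2.imwrite(f"pics/{n}0.png",c["frame"]); np.savez(f"{n}0.npz",**c)
    print(c["k1"],np.round(c["camera_matrix"],1).tolist(),np.round(c["extrinsics"],3).tolist())
print(r.get_state())
E
```

```text
pics
0.04232215978885696 [[529.1, 0.0, 325.9], [0.0, 529.1, 243.6], [0.0, 0.0, 1.0]] [[0.052, -0.999, -0.001, -0.032], [0.975, 0.05, 0.218, -0.586], [-0.218, -0.013, 0.976, -1.318], [0.0, 0.0, 0.0, 1.0]]
0.01775989943569372 [[532.9, 0.0, 305.4], [0.0, 532.9, 235.7], [0.0, 0.0, 1.0]] [[-0.577, 0.817, -0.014, 0.322], [-0.573, -0.392, 0.72, 0.255], [0.582, 0.423, 0.694, -1.82], [0.0, 0.0, 0.0, 1.0]]
{'time_s': 0.1, 'joints': array([-4.99558004e+01,  2.05874003e+01,  6.39482377e-01, -1.75806364e-02,
       -7.01365131e+01, -1.65091846e+01]), 'qd': array([-0.01225959, -0.06665559,  0.00728513,  0.03261098, -0.08732359,
        0.00137101]), 'joint_torque': array([-2.34086037e-03, -5.84162092e+01,  2.93751651e+01,  7.01562613e+00,
        1.01265500e-02, -6.94163600e-05]), 'tcp_pos': array([ 0.26937385, -0.6184789 ,  0.24771956]), 'eef_rot': array([ 1.79914353e+02, -8.14833739e-03, -1.56470965e+02]), 'contact_force': array([0.19323964, 0.14944317, 0.48640057]), 'moment': array([0.0212958 , 0.04002752, 0.0328197 ]), 'gripper_force': 0.0, 'gripper_width': 0.08771537297723514}
```

View pics/top0.png

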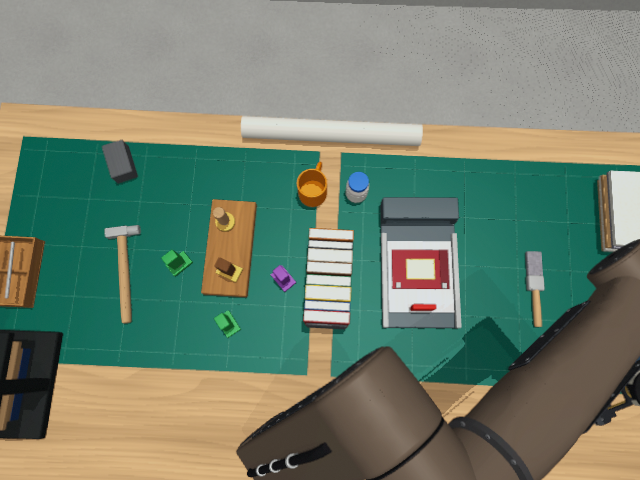

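View pics/scene0.png

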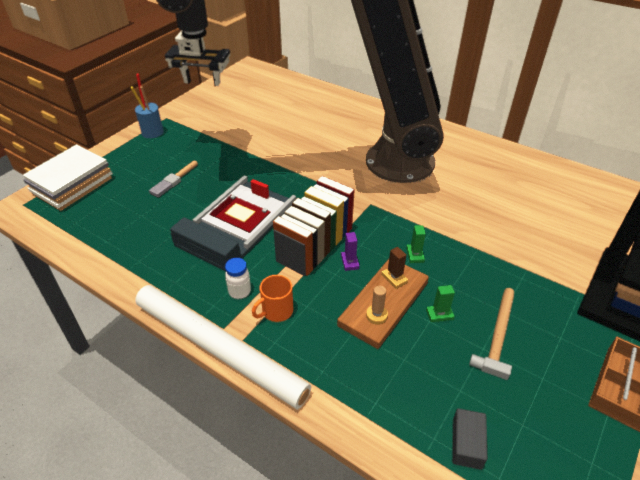

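The top view shows these candidates for the stamp:
- Dark handle on a rectangular brass foot, (228,268), on the stand.
- Round stamp, (224,218).
- Green look-alikes, (177,262) and (227,323).
- Purple look-alike, (283,278).

By the description it is the one at (228,268). The red tab is at (423,307) and the label at (420,269). I'll check in a crop and measure.

```bash
cat > h.py <<'E'
import numpy as np,cv2
def cloud(c):
    K=c["camera_matrix"];d=c["depth"];h,w=d.shape
    u,v=np.meshgrid(np.arange(w),np.arange(h))
    p=cv2.undistortPoints(np.stack([u,v],-1).reshape(-1,1,2).astype(float),K,np.array([float(c["k1"]),0,0,0])).reshape(h,w,2)
    P=np.stack([p[...,0]*d,-p[...,1]*d,-d],-1)
    E=c["extrinsics"]
    W=(P-E[:3,3])@E[:3,:3]; W[d==0]=np.nan
    return W
def rect(pts):
    (c,s,a)=cv2.minAreaRect((pts[:,:2]*1000).astype(np.float32)); return np.round(c,1),np.round(s,1),round(a,1)
E
python3 - <<'E'
from h import *
top=dict(np.load("top0.npz")); sc=dict(np.load("scene0.npz"))
a=cv2.resize(top["frame"][190:310,190:300],None,fx=5,fy=5,interpolation=cv2.INTER_CUBIC)
b=cv2.resize(sc["frame"][235:335,330:430],None,fx=2.4,fy=6*.4,interpolation=cv2.INTER_CUBIC)
o=np.zeros((600,790,3),np.uint8);o[:600,:550]=a;o[:240,550:790]=b;cv2.imwrite("pics/crop1.png",o)
for nm,c in(("top",top),("scene",sc)):
    W=cloud(c);f=c["frame"].astype(int);B,G,R=f[...,0],f[...,1],f[...,2];z=W[...,2];hsv=cv2.cvtColor(c["frame"],cv2.COLOR_BGR2HSV)
    reg=lambda x0,x1,y0,y1:(W[...,0]>x0)&(W[...,0]<x1)&(W[...,1]>y0)&(W[...,1]<y1)
    def show(l,m):
        p=W[m]; 
        if len(p)>4: print(nm,l,len(p),rect(p),"z",np.round(np.percentile(p[:,2]*1000,[5,50,95]),1), "med",np.round(np.median(p,0)*1000,1))
        else: print(nm,l,"few")
    print("table z",np.nanmedian(z[(G>R+25)&(G>B)]))
    pt=lambda u,v:W[v,u]
    if nm=="top":
        for u,v in((423,307),(420,269),(228,268),(222,214),(420,210),(228,230),(330,280),(312,187),(358,187)):print((u,v),np.round(pt(u,v),3))
E
```

```text
table z -0.0003335072930689682
(423, 307) [ 0.434 -0.255  0.072]
(420, 269) [ 0.539 -0.253  0.03 ]
(228, 268) [0.5   0.236 0.125]
(222, 214) [0.636 0.263 0.128]
(420, 210) [ 0.691 -0.245  0.065]
(228, 230) [0.618 0.263 0.035]
(330, 280) [ 0.48  -0.017  0.141]
(312, 187) [0.761 0.047 0.001]
(358, 187) [ 0.735 -0.077  0.099]
table z 0.0003321569700335675
```

View pics/crop1.png

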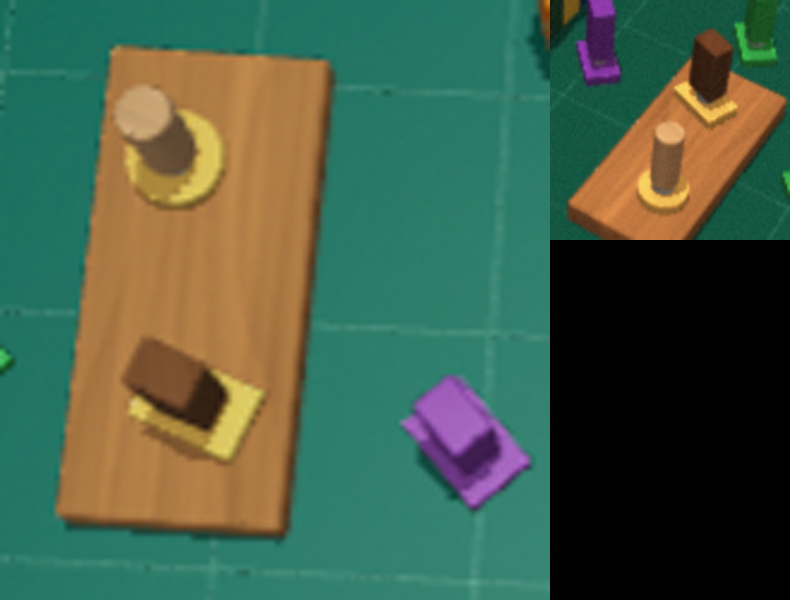

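The crop confirms it: the rectangular brass foot with the dark flat handle is at (228,268), and the round stamp is behind it. Next I'll measure precisely.

```bash
cat >> h.py <<'E'
def onplane(c,uv,z):
    K=c["camera_matrix"];E=c["extrinsics"];p=cv2.undistortPoints(np.array(uv,float).reshape(-1,1,2),K,np.array([float(c["k1"]),0,0,0])).reshape(-1,2)
    D=np.c_[p[:,0],-p[:,1],-np.ones(len(p))]@E[:3,:3]; o=-E[:3,:3].T@E[:3,3]
    return o+D*((z-o[2])/D[:,2])[:,None]
def measure(c,m,z):
    """min-area rectangle of mask, traced as outer pixel hull, put on plane z (mm)"""
    m=m.astype(np.uint8);n,l,s,_=cv2.connectedComponentsWithStats(m)
    if n<2: return None
    m=(l==1+np.argmax(s[1:,4]));v,u=np.nonzero(m)
    q=np.concatenate([np.c_[u+a,v+b] for a in(-.5,.5) for b in(-.5,.5)])
    P=onplane(c,q,z); ctr=onplane(c,np.c_[u,v],z).mean(0)*1000
    return int(m.sum()),rect(P),"cent",np.round(ctr[:2],1)
E
cat > m.py <<'E'
from h import *
def masks(c):
    W=cloud(c);hsv=cv2.cvtColor(c["frame"],cv2.COLOR_BGR2HSV).astype(int);H,S,V=hsv[...,0],hsv[...,1],hsv[...,2];z=W[...,2]
    reg=lambda x0,x1,y0,y1:(W[...,0]>x0)&(W[...,0]<x1)&(W[...,1]>y0)&(W[...,1]<y1)
    J=reg(.38,.68,-.36,-.15)
    red=((H<8)|(H>172))&(S>130)
    return dict(
     tabtop=(J&red&(z>.069),.077), label=(J&(H>15)&(H<40)&(V>150)&(S>40)&(z<.045)&(z>.02),.035),
     cover=(J&red&(V<190)&(z<.045)&(z>.02),.035),
     htop=(reg(.4,.58,.15,.32)&(z>.122),.130),
     hood=(reg(.6,.8,-.4,-.1)&(z>.058)&(z<.08),.070),
     rows=(reg(.3,.75,-.13,.09)&(z>.10),.13),
     mug=(reg(.6,.85,-.02,.12)&(z>.08)&(z<.098)&(H<20),.09))
if __name__=="__main__":
  for nm in("top","scene"):
    c=dict(np.load(nm+"0.npz"));M=masks(c)
    for k,(m,z) in M.items(): print(nm,k,measure(c,m,z), "z",np.round(np.nanpercentile(cloud(c)[...,2][m],[50,98]),3) if m.any() else 0)
E
python3 m.py
```

```text
top tabtop (101, (array([ 435.4, -256.2]), array([57.7, 14.2]), 89.7), 'cent', array([ 435.5, -255.1])) z [0.075 0.08 ]
top label (114, (array([ 539.3, -252.3]), array([53.5, 78.4]), 3.0), 'cent', array([ 539.3, -248.5])) z [0.034 0.039]
top cover (1458, (array([ 538.2, -251.5]), array([104.3, 148.9]), 3.0), 'cent', array([ 539.5, -250.5])) z [0.034 0.04 ]
top htop (153, (array([507.1, 250. ]), array([39.7, 28.5]), 66.5), 'cent', array([507.1, 250.2])) z [0.129 0.134]
top hood (1725, (array([ 694.8, -243.9]), array([ 63.1, 203.5]), 2.9), 'cent', array([ 694.6, -243.2])) z [0.068 0.074]
top rows (4367, (array([491.7, -11.6]), array([113.9, 243.3]), 89.8), 'cent', array([489.3, -11.7])) z [0.144 0.778]
top mug (176, (array([742.7,  44.7]), array([85.5, 79. ]), 3.6), 'cent', array([743.3,  43.9])) z [0.087 0.095]
scene tabtop (79, (array([ 441.6, -255.1]), array([28.4, 67.7]), 2.7), 'cent', array([ 439.8, -254.6])) z [0.075 0.08 ]
scene label (105, (array([ 538.3, -254. ]), array([58.8, 77.7]), 2.7), 'cent', array([ 538.3, -252.2])) z [0.035 0.039]
scene cover (767, (array([ 541.2, -251.1]), array([108., 153.]), 2.7), 'cent', array([ 545.4, -246.7])) z [0.035 0.042]
scene htop (127, (array([511.8, 252.3]), array([44.4, 33.8]), 67.8), 'cent', array([511.6, 251.6])) z [0.129 0.133]
scene hood (1224, (array([ 700.9, -240.3]), array([ 71.3, 211.2]), 2.6), 'cent', array([ 700.6, -238.5])) z [0.069 0.074]
scene rows (3294, (array([496. , -10.8]), array([285.5, 144.8]), 0.4), 'cent', array([503.2,  -8.6])) z [0.141 0.153]
scene mug (261, (array([749.1,  46.9]), array([89.7, 78.7]), 36.3), 'cent', array([747.1,  46.3])) z [0.088 0.096]
```

```bash
cat > go.py <<'E'
# python3 go.py x y z yaw : turn units first, then shift units (20 mm) in the turned tool axes
import sys,numpy as np
from scipy.spatial.transform import Rotation as Ro
from plant import r
s=r.get_state();x,y,z,w=map(float,sys.argv[1:])
R=Ro.from_euler('xyz',s["eef_rot"],degrees=True);T=Ro.from_euler('xyz',[180,0,w],degrees=True)
d=np.array([x,y,z])-s["tcp_pos"]
print("t",round(s["time_s"],1),"tcp",np.round(s["tcp_pos"],4),"rot",np.round(s["eef_rot"],2),"F",np.round(s["contact_force"],1),"w",round(s["gripper_width"],4),"gf",round(s["gripper_force"],1),"j",np.round(s["joints"],0))
print("turn units",np.round((R.inv()*T).as_rotvec(degrees=True)/4,2),"shift before turn",np.round(R.inv().apply(d)/.02,2),"after",np.round(T.inv().apply(d)/.02,2))
E
python3 go.py 0.39 -0.258 0.17 -177.2
```

```text
t 0.1 tcp [ 0.2694 -0.6185  0.2477] rot [ 1.7991e+02 -1.0000e-02 -1.5647e+02] F [0.2 0.1 0.5] w 0.0877 gf 0.0 j [-50.  21.   1.  -0. -70. -17.]
turn units [ 0.02 -0.01  5.18] shift before turn [-12.73  14.11   3.91] after [-6.9  17.71  3.89]
```

```bash
python3 -m pendant '[[[0,0,0,0,0,0.864,-1],[0,0,0,0,0,0.864,-1],[0,0,0,0,0,0.864,-1],[0,0,0,0,0,0.864,-1],[0,0,0,0,0,0.864,-1],[0,0,0,0,0,0.864,-1],[-0.38,0.98,0,0,0,0,-1],[-0.38,0.98,0,0,0,0,-1]]]' 20
python3 -m pendant '[[[-0.38,0.98,0,0,0,0,-1],[-0.38,0.98,0,0,0,0,-1],[-0.38,0.98,0,0,0,0,-1],[-0.38,0.98,0,0,0,0,-1],[-0.38,0.98,0,0,0,0,-1],[-0.38,0.98,0,0,0,0,-1],[-0.38,0.98,0,0,0,0,-1],[-0.38,0.98,0,0,0,0,-1]]]'
python3 -m pendant '[[[-0.38,0.98,0.5,0,0,0,-1],[-0.38,0.98,0.5,0,0,0,-1],[-0.38,0.98,0.5,0,0,0,-1],[-0.38,0.98,0.5,0,0,0,-1],[-0.38,0.98,0.5,0,0,0,-1],[-0.38,0.98,0.5,0,0,0,-1],[-0.38,0.98,0.5,0,0,0,-1],[-0.38,0.98,0.4,0,0,0,-1]]]'
python3 go.py 0.395 -0.258 0.065 -177.2
```

```text
time_s: 0.9
tcp_pos: [0.2825, -0.5785, 0.2475]
eef_rot: [179.9, -0.1, -177.3]
contact_force: [0.6, 0.4, 0.7]
gripper_width: 0.0295
gripper_force: 0.0
time_s: 1.7
tcp_pos: [0.3359, -0.4183, 0.2482]
eef_rot: [180.0, -0.0, -177.2]
contact_force: [0.1, -0.2, -0.0]
gripper_width: 0.0004
gripper_force: 0.0
time_s: 2.5
tcp_pos: [0.3887, -0.2588, 0.1698]
eef_rot: [180.0, -0.0, -177.2]
contact_force: [-0.3, 0.8, 0.4]
gripper_width: 0.0004
gripper_force: 0.0
t 2.5 tcp [ 0.3887 -0.2588  0.1698] rot [ 1.7998e+02 -4.0000e-02 -1.7721e+02] F [-0.3  0.8  0.4] w 0.0004 gf 0.0 j [ -9.   5. -31.  -0. -54. -78.]
turn units [ 0.01 -0.01 -0.  ] shift before turn [-0.32  0.02  5.24] after [-0.32  0.02  5.24]
```

```bash
python3 -m pendant '[[[0,0,0.8,0,0,0,-1],[0,0,0.8,0,0,0,-1],[0,0,0.8,0,0,0,-1],[0,0,0.8,0,0,0,-1],[0,0,0.8,0,0,0,-1],[0,0,0.8,0,0,0,-1],[0,0,0.44,0,0,0,-1],[0,0,0,0,0,0,-1]]]'
python3 -m pendant '[[[-0.15,0,0,0,0,0,-1],[-0.15,0,0,0,0,0,-1],[-0.15,0,0,0,0,0,-1],[-0.15,0,0,0,0,0,-1],[-0.15,0,0,0,0,0,-1],[-0.15,0,0,0,0,0,-1],[-0.15,0,0,0,0,0,-1],[-0.15,0,0,0,0,0,-1]]]'
python3 -m pendant '[[[-0.15,0,0,0,0,0,-1],[-0.15,0,0,0,0,0,-1],[-0.15,0,0,0,0,0,-1],[-0.15,0,0,0,0,0,-1],[-0.15,0,0,0,0,0,-1],[-0.15,0,0,0,0,0,-1],[-0.15,0,0,0,0,0,-1],[-0.15,0,0,0,0,0,-1]]]'
```

```text
time_s: 3.3
tcp_pos: [0.388, -0.2596, 0.0647]
eef_rot: [180.0, -0.1, -177.2]
contact_force: [0.6, 0.6, 0.5]
gripper_width: 0.0003
gripper_force: 0.0
time_s: 4.1
tcp_pos: [0.4131, -0.2586, 0.0657]
eef_rot: [180.0, -0.0, -177.2]
contact_force: [-0.5, -0.1, -0.5]
gripper_width: 0.0004
gripper_force: 0.0
time_s: 4.9
tcp_pos: [0.4369, -0.2574, 0.0656]
eef_rot: [180.0, -0.0, -177.2]
contact_force: [-2.6, -1.4, -0.0]
gripper_width: 0.0005
gripper_force: 1.7
```

Contact was made, with about 3 N of sliding friction. I'll go on in smaller steps until the force jumps.

```bash
python3 -m pendant '[[[-0.1,0,0,0,0,0,-1],[-0.1,0,0,0,0,0,-1],[-0.1,0,0,0,0,0,-1],[-0.1,0,0,0,0,0,-1],[-0.1,0,0,0,0,0,-1],[-0.1,0,0,0,0,0,-1],[-0.1,0,0,0,0,0,-1],[-0.1,0,0,0,0,0,-1]]]'
```

```text
time_s: 5.7
tcp_pos: [0.453, -0.2566, 0.0657]
eef_rot: [180.0, -0.0, -177.2]
contact_force: [-3.6, -2.4, -2.0]
gripper_width: 0.0007
gripper_force: 1.6
```

```bash
python3 -m pendant '[[[-0.1,0,0,0,0,0,-1],[-0.1,0,0,0,0,0,-1],[-0.1,0,0,0,0,0,-1],[-0.1,0,0,0,0,0,-1],[-0.1,0,0,0,0,0,-1],[-0.1,0,0,0,0,0,-1],[-0.05,0,0,0,0,0,-1],[-0.05,0,0,0,0,0,-1]]]'
```

```text
time_s: 6.5
tcp_pos: [0.467, -0.2559, 0.0658]
eef_rot: [180.0, 0.0, -177.2]
contact_force: [-3.4, -1.5, -2.9]
gripper_width: 0.0004
gripper_force: 1.6
```

```bash
python3 -m pendant '[[[-0.07,0,0,0,0,0,-1],[-0.07,0,0,0,0,0,-1],[-0.07,0,0,0,0,0,-1],[-0.07,0,0,0,0,0,-1],[-0.07,0,0,0,0,0,-1],[-0.07,0,0,0,0,0,-1],[-0.07,0,0,0,0,0,-1],[-0.07,0,0,0,0,0,-1]]]'
```

```text
time_s: 7.3
tcp_pos: [0.4735, -0.2556, 0.0657]
eef_rot: [179.9, -0.5, -177.2]
contact_force: [-20.4, -3.0, 16.6]
gripper_width: 0.0004
gripper_force: 10.5
```

```bash
python3 -m pendant '[[[-0.07,0,0,0,0,0,-1],[-0.07,0,0,0,0,0,-1],[-0.07,0,0,0,0,0,-1],[-0.07,0,0,0,0,0,-1],[-0.07,0,0,0,0,0,-1],[-0.05,0,0,0,0,0,-1],[-0.05,0,0,0,0,0,-1],[0,0,0,0,0,0,-1]]]'
```

```text
time_s: 8.1
tcp_pos: [0.4736, -0.2554, 0.0652]
eef_rot: [179.8, -1.3, -177.4]
contact_force: [-42.8, -3.6, 35.2]
gripper_width: 0.0004
gripper_force: 21.6
```

The force rose to about 43 N with no motion, so the bed is against the stop. I'll back off, lift, and look.

```bash
python3 -m pendant '[[[0.2,0,0,0,0,0,-1],[0.3,0,0,0,0,0,-1],[0.5,0,0,0,0,0,-1],[0.6,0,0,0,0,0,-1],[0.4,0,0,0,0,0,-1],[0,0,-0.5,0,0,0,-1],[0,0,-1,0,0,0,-1],[0,0,-1,0,0,0,-1]]]'
python3 -m pendant '[[[0,0,-1,0,0,0,0],[0,0,-1,0,0,0,0],[0,0,-1,0,0,0,0],[0,0,-1,0,0,0,0],[0,0,-1,0,0,0,0],[0,0,-1,0,0,0,0],[0,0,-1,0,0,0,0],[0,0,-0.5,0,0,0,0]]]'
python3 - <<'E'
from plant import vision
from m import *
for n in("top","scene"):
    c=vision.capture(n);np.savez(n+"1.npz",**c);M=masks(c)
    cv2.imwrite(f"pics/{n}1.png",c["frame"])
    for k in("tabtop","label","cover","htop","hood"): print(n,k,measure(c,*M[k]))
E
python3 go.py 0.508 0.25 0.29 -113
```

```text
time_s: 8.9
tcp_pos: [0.4477, -0.257, 0.1171]
eef_rot: [-180.0, 0.0, -177.2]
contact_force: [0.7, 0.2, 0.1]
gripper_width: 0.0005
gripper_force: 0.0
time_s: 9.7
tcp_pos: [0.4482, -0.2571, 0.2686]
eef_rot: [-179.9, 0.2, -177.2]
contact_force: [0.6, -0.5, -0.1]
gripper_width: 0.0434
gripper_force: 0.0
top tabtop (15, (array([ 487.2, -235.5]), array([15.5,  7.6]), 0.8), 'cent', array([ 488.3, -235.6]))
top label None
top cover None
top htop (153, (array([507.1, 250. ]), array([39.7, 28.5]), 66.5), 'cent', array([507.1, 250.3]))
top hood (1457, (array([ 694.8, -244.1]), array([ 63.1, 203. ]), 2.8), 'cent', array([ 699. , -253.6]))
scene tabtop (84, (array([ 496.3, -251.1]), array([26.2, 68.8]), 2.5), 'cent', array([ 495.3, -252.1]))
scene label (96, (array([ 594. , -251.4]), array([58.8, 77.9]), 1.3), 'cent', array([ 593.7, -251.8]))
scene cover (733, (array([ 593.5, -248.7]), array([101.2, 153.3]), 2.3), 'cent', array([ 595.6, -245. ]))
scene htop (130, (array([511.3, 251.1]), array([41.9, 33.9]), 67.1), 'cent', array([511.9, 250.9]))
scene hood (1234, (array([ 701.6, -239. ]), array([ 72.9, 213.6]), 2.4), 'cent', array([ 700.9, -238. ]))
t 9.8 tcp [ 0.448  -0.2571  0.2677] rot [-179.94    0.2  -177.18] F [ 0.4  0.5 -0.4] w 0.0439 gf 0.0 j [ -8.   5. -17.   0. -68. -79.]
turn units [ -0.04   0.04 -16.04] shift before turn [-4.25 25.17 -1.13] after [-24.51   7.15  -1.12]
```

View pics/top1.png

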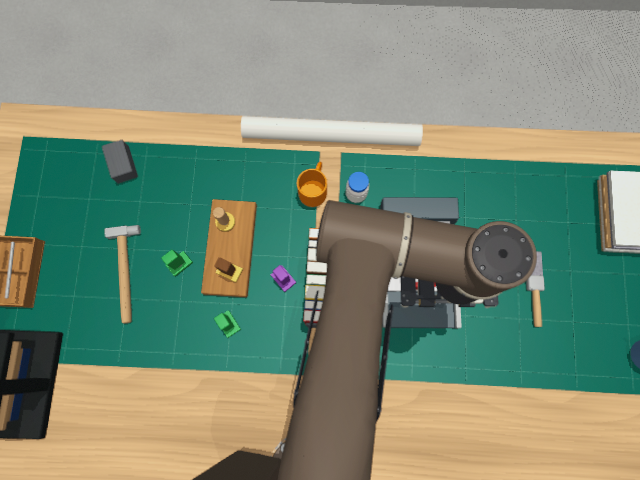

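The jig is hidden by the arm here. The stamp is unmoved at (228,268). I'll carry the empty gripper over the books, turn it, and open.

```bash
python3 -m pendant '[[[-0.163,0.968,0,0,0,0,0],[-0.163,0.968,0,0,0,0,0],[-0.163,0.968,0,0,0,0,0],[-0.163,0.968,0,0,0,0,0],[-0.163,0.968,0,0,0,0,0],[-0.163,0.968,0,0,0,0,0],[-0.163,0.968,0,0,0,0,0],[-0.163,0.968,0,0,0,0,0]]]'
python3 -m pendant '[[[-0.163,0.968,0,0,0,0,0],[-0.163,0.968,0,0,0,0,0],[-0.163,0.968,0,0,0,0,0],[-0.163,0.968,0,0,0,0,0],[-0.163,0.968,0,0,0,0,0],[-0.163,0.968,0,0,0,0,0],[-0.163,0.968,0,0,0,0,0],[-0.163,0.968,0,0,0,0,0]]]'
python3 -m pendant '[[[-0.163,0.968,0,0,0,0,0],[-0.163,0.968,0,0,0,0,0],[-0.163,0.968,0,0,0,0,0],[-0.163,0.968,0,0,0,0,0],[-0.163,0.968,0,0,0,0,0],[-0.163,0.968,0,0,0,0,0],[-0.163,0.968,0,0,0,0,0],[-0.163,0.968,0,0,0,0,0]]]'
python3 -m pendant '[[[-0.163,0.968,0,0,0,0,0.5],[-0.163,0.968,0,0,0,0,0.5],[0,0,0,0,0,-1,0.5],[0,0,0,0,0,-1,0.5],[0,0,0,0,0,-1,0.5],[0,0,0,0,0,-1,0.5],[0,0,0,0,0,-1,0.5],[0,0,0,0,0,-1,0.5]]]'
python3 -m pendant '[[[0,0,0,0,0,-1,0.5],[0,0,0,0,0,-1,0.5],[0,0,0,0,0,-1,0.5],[0,0,0,0,0,-1,0.5],[0,0,0,0,0,-1,0.5],[0,0,0,0,0,-1,0.5],[0,0,0,0,0,-1,0.5],[0,0,0,0,0,-1,0.5]]]'
python3 - <<'E'
from plant import vision
from m import *
c=vision.capture("top");np.savez("top2.npz",**c);M=masks(c);cv2.imwrite("pics/top2.png",c["frame"])
for k in("tabtop","label","cover","hood"): print(k,measure(c,*M[k]))
c=vision.capture("scene");cv2.imwrite("pics/scene2.png",c["frame"][130:360,260:560].repeat(2,0).repeat(2,1))
E
python3 go.py 0.508 0.25 0.1 -113
```

```text
time_s: 10.6
tcp_pos: [0.4652, -0.1, 0.2647]
eef_rot: [180.0, -0.1, -177.2]
contact_force: [0.6, -0.2, 0.7]
gripper_width: 0.0439
gripper_force: 0.0
time_s: 11.4
tcp_pos: [0.4836, 0.0558, 0.2647]
eef_rot: [-180.0, -0.1, -177.2]
contact_force: [0.5, 0.3, 0.2]
gripper_width: 0.0437
gripper_force: 0.0
time_s: 12.2
tcp_pos: [0.5026, 0.2125, 0.2656]
eef_rot: [-180.0, -0.0, -177.2]
contact_force: [0.4, 0.2, -0.7]
gripper_width: 0.0439
gripper_force: 0.0
time_s: 13.0
tcp_pos: [0.5073, 0.2508, 0.2657]
eef_rot: [-180.0, -0.0, -153.0]
contact_force: [-0.3, 0.2, -0.2]
gripper_width: 0.0657
gripper_force: 0.0
time_s: 13.8
tcp_pos: [0.5073, 0.2508, 0.2657]
eef_rot: [180.0, -0.0, -121.0]
contact_force: [0.7, 0.3, -0.3]
gripper_width: 0.0656
gripper_force: 0.0
tabtop (97, (array([ 489.4, -253.3]), array([12.8, 58.6]), 3.0), 'cent', array([ 490.3, -253.7]))
label (133, (array([ 594.6, -249.3]), array([57.2, 78.2]), 2.9), 'cent', array([ 598.7, -248.2]))
cover (1392, (array([ 593.4, -248.9]), array([103.5, 148.8]), 2.9), 'cent', array([ 594.5, -248.8]))
hood (1729, (array([ 694.5, -244.1]), array([ 65.7, 202.9]), 2.0), 'cent', array([ 694.6, -243.2]))
t 13.9 tcp [0.5072 0.2507 0.2657] rot [ 180.     -0.   -121.14] F [-0.3  0.3  1.1] w 0.0657 gf 0.0 j [ 46.  10. -12.  -0. -68. -77.]
turn units [ 0.   -0.   -2.03] shift before turn [ 0.01 -0.05  8.29] after [ 0.02 -0.05  8.29]
```

View pics/scene2.png

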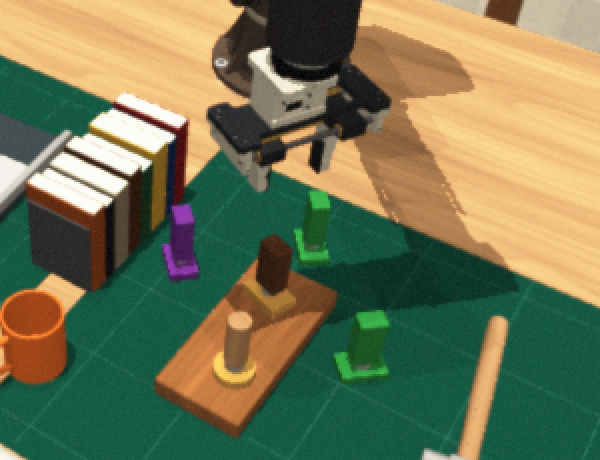

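The gripper hangs over the stamp, with the look-alikes clear. I'll descend slowly and watch the force.

```bash
python3 -m pendant '[[[0,0,0,0,0,-1,0.5],[0,0,0,0,0,-1,0.5],[0.02,-0.05,0.7,0,0,0,0.5],[0,0,0.7,0,0,0,0.5],[0,0,0.7,0,0,0,0.5],[0,0,0.7,0,0,0,0.5],[0,0,0.7,0,0,0,0.5],[0,0,0.7,0,0,0,0.5]]]'
python3 -m pendant '[[[0,0,0.6,0,0,0,0.5],[0,0,0.6,0,0,0,0.5],[0,0,0.6,0,0,0,0.5],[0,0,0.6,0,0,0,0.5],[0,0,0.6,0,0,0,0.5],[0,0,0.6,0,0,0,0.5],[0,0,0.4,0,0,0,0.5],[0,0,0,0,0,0,0.5]]]'
python3 go.py 0.508 0.25 0.1 -113
python3 - <<'E'
from plant import vision
import cv2
c=vision.capture("scene")["frame"][190:300,340:450];cv2.imwrite("pics/scene3.png",cv2.resize(c,None,fx=5,fy=5,interpolation=cv2.INTER_CUBIC))
E
```

```text
time_s: 14.7
tcp_pos: [0.508, 0.2497, 0.1812]
eef_rot: [-180.0, 0.0, -113.3]
contact_force: [-0.4, -0.1, 0.8]
gripper_width: 0.0661
gripper_force: 0.0
time_s: 15.5
tcp_pos: [0.5073, 0.2487, 0.1003]
eef_rot: [179.9, -0.1, -113.2]
contact_force: [-0.3, -0.2, 0.3]
gripper_width: 0.066
gripper_force: 0.0
t 15.5 tcp [0.5073 0.2487 0.1003] rot [ 1.7994e+02 -1.2000e-01 -1.1321e+02] F [-0.3 -0.2  0.3] w 0.066 gf 0.0 j [ 46.  18. -24.  -0. -48. -69.]
turn units [ 0.01 -0.03 -0.05] shift before turn [-0.07 -0.01  0.02] after [-0.07 -0.01  0.02]
```

View pics/scene3.png

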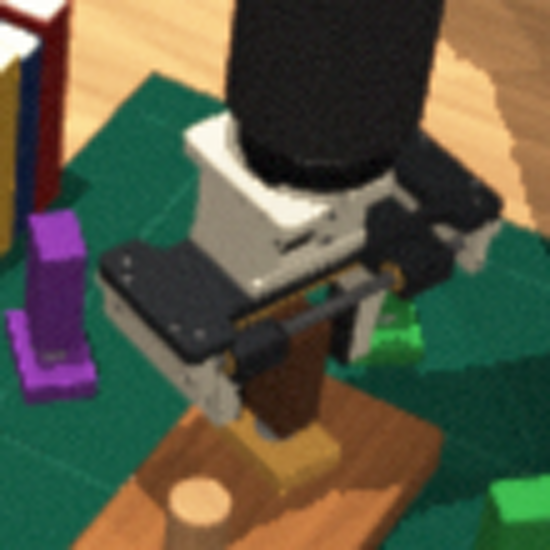

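The handle stands between the fingers. Close and lift.

```bash
python3 -m pendant '[[[0,0,0,0,0,0,-1],[0,0,0,0,0,0,-1],[0,0,0,0,0,0,-1],[0,0,0,0,0,0,-1],[0,0,0,0,0,0,-1],[0,0,0,0,0,0,-1],[0,0,0,0,0,0,-1],[0,0,0,0,0,0,-1]]]' 40
python3 go.py 0.508 0.25 0.1 -113
python3 -m pendant '[[[0,0,-0.1,0,0,0,-1],[0,0,-0.3,0,0,0,-1],[0,0,-0.5,0,0,0,-1],[0,0,-0.5,0,0,0,-1],[0,0,-0.5,0,0,0,-1],[0,0,-0.5,0,0,0,-1],[0,0,-0.5,0,0,0,-1],[0,0,-0.5,0,0,0,-1]]]'
```

```text
time_s: 16.35
tcp_pos: [0.5079, 0.2493, 0.1019]
eef_rot: [-180.0, 0.0, -113.2]
contact_force: [-0.5, 0.7, 1.9]
gripper_width: 0.0263
gripper_force: 39.7
t 16.4 tcp [0.5079 0.2493 0.1019] rot [-1.8000e+02  1.0000e-02 -1.1319e+02] F [-0.5  0.7  1.9] w 0.0263 gf 39.7 j [ 46.  18. -24.   0. -48. -69.]
turn units [-0.    0.   -0.05] shift before turn [-0.03  0.01  0.09] after [-0.03  0.01  0.09]
time_s: 17.15
tcp_pos: [0.5079, 0.2492, 0.1708]
eef_rot: [-180.0, 0.0, -113.2]
contact_force: [-0.3, 0.1, -4.9]
gripper_width: 0.0261
gripper_force: 39.7
```

```bash
python3 -m pendant '[[[0,0,-1,0,0,0,-1],[0,0,-1,0,0,-0.9,-1],[0,0,-1,0,0,-0.9,-1],[0,0,-1,0,0,-0.9,-1],[0,0,-1,0,0,-0.9,-1],[0,0,0,0,0,-0.9,-1],[0,0,0,0,0,-0.9,-1],[0,0,0,0,0,-0.9,-1]]]'
python3 go.py 0.593 -0.249 0.27 -87.15
```

```text
time_s: 17.95
tcp_pos: [0.5077, 0.2491, 0.2704]
eef_rot: [-180.0, 0.0, -87.9]
contact_force: [0.2, 0.6, -3.7]
gripper_width: 0.0261
gripper_force: 39.7
t 17.9 tcp [0.5077 0.2491 0.2704] rot [-1.800e+02  2.000e-02 -8.785e+01] F [ 0.2  0.6 -3.7] w 0.0261 gf 39.7 j [ 46.   9. -11.  -0. -69. -44.]
turn units [-0.    0.01 -0.18] shift before turn [ 2.505e+01 -3.330e+00  1.000e-02] after [ 2.509e+01 -3.020e+00  2.000e-02]
```

```bash
python3 -m pendant '[[[0,0,0,0,0,-0.18,-1],[0.5,-0.06,0,0,0,0,-1],[0.9,-0.108,0,0,0,0,-1],[0.9,-0.108,0,0,0,0,-1],[0.9,-0.108,0,0,0,0,-1],[0.9,-0.108,0,0,0,0,-1],[0.9,-0.108,0,0,0,0,-1],[0.9,-0.108,0,0,0,0,-1]]]'
python3 -m pendant '[[[0.9,-0.108,0,0,0,0,-1],[0.9,-0.108,0,0,0,0,-1],[0.9,-0.108,0,0,0,0,-1],[0.9,-0.108,0,0,0,0,-1],[0.9,-0.108,0,0,0,0,-1],[0.9,-0.108,0,0,0,0,-1],[0.9,-0.108,0,0,0,0,-1],[0.9,-0.108,0,0,0,0,-1]]]'
python3 -m pendant '[[[0.9,-0.108,0,0,0,0,-1],[0.9,-0.108,0,0,0,0,-1],[0.9,-0.108,0,0,0,0,-1],[0.9,-0.108,0,0,0,0,-1],[0.9,-0.108,0,0,0,0,-1],[0.9,-0.108,0,0,0,0,-1],[0.9,-0.108,0,0,0,0,-1],[0.9,-0.108,0,0,0,0,-1]]]'
python3 go.py 0.593 -0.249 0.15 -87.15
```

```text
time_s: 18.75
tcp_pos: [0.5277, 0.1298, 0.2699]
eef_rot: [-180.0, -0.0, -87.4]
contact_force: [-0.3, 0.8, -3.6]
gripper_width: 0.0259
gripper_force: 39.7
time_s: 19.55
tcp_pos: [0.5514, -0.0133, 0.2699]
eef_rot: [-180.0, -0.0, -87.4]
contact_force: [0.8, -0.3, -2.9]
gripper_width: 0.0261
gripper_force: 39.7
time_s: 20.35
tcp_pos: [0.5751, -0.1562, 0.2698]
eef_rot: [180.0, -0.0, -87.4]
contact_force: [0.1, 0.6, -4.3]
gripper_width: 0.0262
gripper_force: 39.7
t 20.4 tcp [ 0.5751 -0.1562  0.2698] rot [179.99  -0.   -87.36] F [ 0.1  0.6 -4.3] w 0.0262 gf 39.7 j [  4.  12.  -8.   0. -70.  -1.]
turn units [ 0.   -0.   -0.05] shift before turn [ 4.67 -0.68  5.99] after [ 4.68 -0.66  5.99]
```

```bash
python3 -m pendant '[[[0.9,-0.11,0,0,0,-0.05,-1],[0.9,-0.11,0,0,0,0,-1],[0.9,-0.11,0,0,0,0,-1],[0.8,-0.11,0,0,0,0,-1],[0.7,-0.11,0,0,0,0,-1],[0.4,-0.11,0,0,0,0,-1],[0.08,0,0.3,0,0,0,-1],[0,0,0.5,0,0,0,-1]]]'
python3 -m pendant '[[[0,0,0.7,0,0,0,-1],[0,0,0.7,0,0,0,-1],[0,0,0.7,0,0,0,-1],[0,0,0.7,0,0,0,-1],[0,0,0.6,0,0,0,-1],[0,0,0.4,0,0,0,-1],[0,0,0.2,0,0,0,-1],[0,0,0,0,0,0,-1]]]'
python3 go.py 0.593 -0.249 0.117 -87.15
python3 - <<'E'
from plant import vision
from m import *
o=[]
for n in("scene","top"):
    c=vision.capture(n);np.savez(n+"3.npz",**c);o.append(c["frame"])
a=cv2.resize(o[0][160:260,190:300],None,fx=5,fy=5,interpolation=cv2.INTER_CUBIC)
b=cv2.resize(o[1][190:340,370:470],None,fx=2.4,fy=2.4,interpolation=cv2.INTER_CUBIC)
im=np.zeros((500,790,3),np.uint8);im[:,:550]=a;im[:360,550:]=b;cv2.imwrite("pics/s4.png",im)
E
```

```text
time_s: 21.15
tcp_pos: [0.5939, -0.2469, 0.2536]
eef_rot: [-179.9, -0.0, -87.1]
contact_force: [-0.8, -0.1, -4.3]
gripper_width: 0.0261
gripper_force: 39.7
time_s: 21.95
tcp_pos: [0.5936, -0.2468, 0.1732]
eef_rot: [180.0, 0.0, -87.1]
contact_force: [0.2, -0.1, -2.8]
gripper_width: 0.0257
gripper_force: 39.7
t 21.9 tcp [ 0.5936 -0.2468  0.1732] rot [179.96   0.   -87.08] F [ 0.2 -0.1 -2.8] w 0.0257 gf 39.7 j [ -5.  21.  -9.   0. -60.   8.]
turn units [0.01 0.   0.02] shift before turn [0.11 0.03 2.81] after [0.11 0.03 2.81]
```

View pics/s4.png

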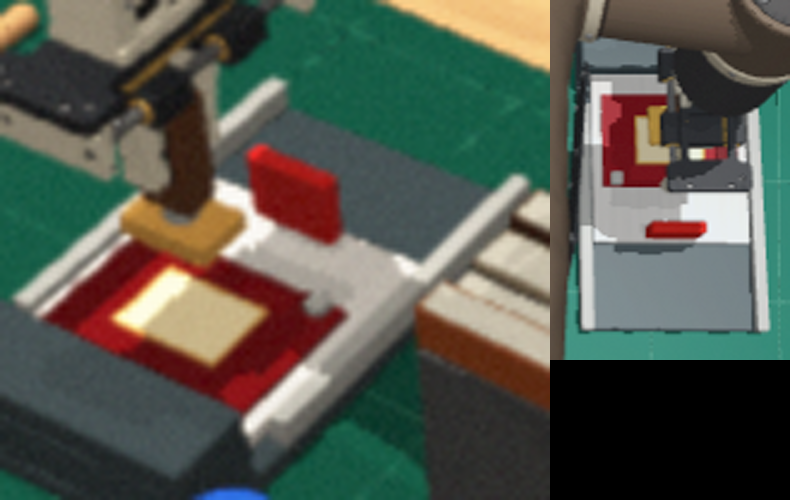

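The stamp hangs upright, about 65 mm above the label. In the scene crop the foot's top corners are at (123,207), (207,247) and (244,213), and the label's corners are at (112,317), (175,266), (268,312) and (213,365). I'll compare both in the same camera.

```bash
python3 - <<'E'
from m import *
c=dict(np.load("scene3.npz"))
px=lambda q:(np.array(q,float)+.5)/5-.5+[190,160]
zf=.1732-.0719+.014
F=onplane(c,px([(123,207),(207,247),(244,213)]),zf)*1000;L=onplane(c,px([(112,317),(175,266),(268,312),(213,365)]),.035)*1000
print(F.round(1),"foot ctr",((F[0]+F[2])/2).round(1));print(L.round(1),L.mean(0).round(1))
W=cloud(c);hsv=cv2.cvtColor(c["frame"],cv2.COLOR_BGR2HSV).astype(int);H,S,V=[hsv[...,i] for i in range(3)]
z=W[...,2];reg=(abs(W[...,0]-.593)<.06)&(abs(W[...,1]+.249)<.06)
m=reg&(z>.108)&(z<.125)&(H>14)&(H<35)&(S>90);print("foot top",measure(c,m,zf))
m=reg&(z>.09)&(z<.125)&(H>14)&(H<35)&(S>90);print("foot all",measure(c,m,zf), np.nanpercentile(z[m],[2,50,98]))
M=masks(c)
for k in("label","cover"):print(k,measure(c,*M[k]))
t=dict(np.load("top3.npz"));print("tab top",measure(t,*masks(t)["tabtop"]))
E
```

```text
[[ 608.5 -277.1  115.3]
 [ 607.7 -215.2  115.3]
 [ 573.9 -217.1  115.3]] foot ctr [ 591.2 -247.1  115.3]
[[ 621.4 -288.3   35. ]
 [ 566.7 -287.8   35. ]
 [ 566.6 -215.7   35. ]
 [ 618.9 -212.8   35. ]] [ 593.4 -251.2   35. ]
foot top (159, (array([ 598.1, -242.5]), array([49.1, 67.3]), 6.4), 'cent', array([ 601.3, -237.5]))
foot all (189, (array([ 599.3, -241.2]), array([52., 70.]), 5.0), 'cent', array([ 603.2, -236. ])) [0.10277747 0.11390102 0.11967326]
label (257, (array([ 593.8, -252.6]), array([57.5, 76.5]), 4.3), 'cent', array([ 594.3, -247. ]))
cover (703, (array([ 593.5, -248.7]), array([101.2, 153.2]), 2.3), 'cent', array([ 597.6, -243. ]))
tab top (106, (array([ 490.6, -253.1]), array([15.3, 58.7]), 3.0), 'cent', array([ 490.8, -252.3]))
```

```bash
python3 -m pendant '[[[0.14,0.03,0.3,0,0,0,-1],[0,0,0.5,0,0,0,-1],[0,0,0.5,0,0,0,-1],[0,0,0.5,0,0,0,-1],[0,0,0.4,0,0,0,-1],[0,0,0.3,0,0,0,-1],[0,0,0.2,0,0,0,-1],[0,0,0.1,0,0,0,-1]]]'
python3 -m pendant '[[[0,0,0,0,0,0,-1],[0,0,0,0,0,0,-1],[0,0,0,0,0,0,-1],[0,0,0,0,0,0,-1],[0,0,0,0,0,0,-1],[0,0,0,0,0,0,-1],[0,0,0,0,0,0,-1],[0,0,0,0,0,0,-1]]]'
python3 go.py 0.593 -0.2497 0.117 -87.15
python3 - <<'E'
from plant import vision
from m import *
c=vision.capture("scene");np.savez("scene4.npz",**c)
cv2.imwrite("pics/s5.png",cv2.resize(c["frame"][165:265,190:300],None,fx=6,fy=6,interpolation=cv2.INTER_CUBIC)[:600])
E
```

```text
time_s: 22.85
tcp_pos: [0.5932, -0.2496, 0.1173]
eef_rot: [180.0, 0.0, -87.1]
contact_force: [0.0, -0.4, -4.3]
gripper_width: 0.0261
gripper_force: 39.7
time_s: 23.65
tcp_pos: [0.5932, -0.2497, 0.1178]
eef_rot: [180.0, -0.0, -87.1]
contact_force: [-0.1, -1.0, -3.4]
gripper_width: 0.026
gripper_force: 39.7
t 23.6 tcp [ 0.5932 -0.2497  0.1178] rot [180.    -0.   -87.08] F [-0.1 -1.  -3.4] w 0.026 gf 39.7 j [ -5.  24. -13.   0. -53.   8.]
turn units [ 0.   -0.    0.02] shift before turn [0.   0.01 0.04] after [0.   0.01 0.04]
```

View pics/s5.png

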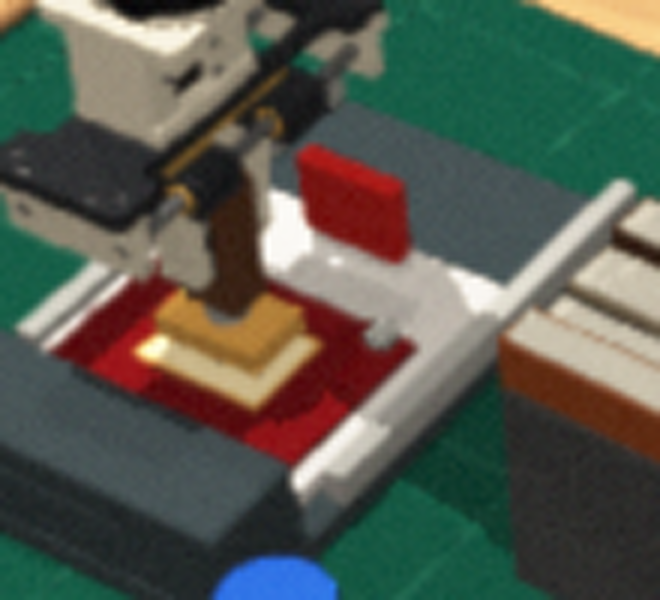

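The foot hovers over the label. Its top corners are at (158,312), (262,355) and (305,315), and the label's corners are at (135,350), (255,410) and (322,345). One final check.

```bash
python3 - <<'E'
from m import *
c=dict(np.load("scene4.npz"))
px=lambda q:(np.array(q,float)+.5)/6-.5+[190,165]
F=onplane(c,px([(158,312),(262,355),(305,315)]),.06)*1000;L=onplane(c,px([(135,350),(255,410),(322,345)]),.035)*1000
for P in(F,L):print(P.round(1).tolist(),((P[0]+P[2])/2).round(1))
E
```

```text
[[612.9, -276.2, 60.0], [607.9, -214.8, 60.0], [574.6, -216.3, 60.0]] [ 593.8 -246.3   60. ]
[[621.0, -288.4, 35.0], [620.1, -212.2, 35.0], [566.8, -215.4, 35.0]] [ 593.9 -251.9   35. ]
```

The hand-picked corners are noisy in y, so I'll refine with a mask fit in the same camera, using the unobstructed label and the foot.

```bash
cat > fit.py <<'E'
from m import *
from scipy.optimize import minimize
def project(c,P):
    q=P@c["extrinsics"][:3,:3].T+c["extrinsics"][:3,3];s=q[:,:2]/-q[:,2:]*[1,-1]
    s=s*(1+float(c["k1"])*(s**2).sum(1,keepdims=True));K=c["camera_matrix"];return s*[K[0,0],K[1,1]]+K[:2,2]
def poly(c,x,y,yaw,zs,lx,ly,k=8):
    cs,sn=np.cos(yaw),np.sin(yaw);P=np.array([[x+cs*a*lx-sn*b*ly,y+sn*a*lx+cs*b*ly,z] for z in zs for a in(-.5,.5) for b in(-.5,.5)])
    u=project(c,P);h=cv2.convexHull(((u+.5)*k).astype(np.float32))[:,0]
    m=np.zeros((480*k,640*k),np.uint8);cv2.fillConvexPoly(m,np.round(h*16).astype(np.int32),1,shift=4);return m
def soft(m,win,k=8):
    v0,v1,u0,u1=win;return cv2.resize(m[v0*k:v1*k,u0*k:u1*k].astype(np.float32),(u1-u0,v1-v0),interpolation=cv2.INTER_AREA)
def fit(c,mask,use,win,zs,lx,ly,x0,yaw):
    v0,v1,u0,u1=win;M=mask[v0:v1,u0:u1];U=use[v0:v1,u0:u1]
    f=lambda p:float((((soft(poly(c,p[0]/1000,p[1]/1000,yaw,zs,lx,ly),win)-M)**2)*U).sum())
    s=np.array([[0,0],[4,0],[0,4]])+x0
    r=minimize(f,x0,method="Nelder-Mead",options=dict(initial_simplex=s,xatol=.1,fatol=.01));return r.x.round(1),round(r.fun,1),M.sum()
E
python3 - <<'E'
from fit import *
y=np.radians(2.87);win=(185,250,200,260)
for n in("scene1","scene3","top2"):
    c=dict(np.load(n+".npz"));hsv=cv2.cvtColor(c["frame"],cv2.COLOR_BGR2HSV).astype(int);H,S,V=[hsv[...,i] for i in range(3)]
    m=((H>14)&(H<40)&(V>110)).astype(float); w=(208,250,200,260)if "scene" in n else(235,275,395,450)
    print(n,"label",fit(c,m,np.ones_like(m),w,[.035],.054,.074,np.array([593.5,-250.]),y))
c=dict(np.load("scene4.npz"));hsv=cv2.cvtColor(c["frame"],cv2.COLOR_BGR2HSV).astype(int)
for (a,b) in((228,222),(228,217),(228,213),(235,226),(220,222),(236,221),(232,232),(222,230),(216,224)):print((a,b),hsv[b,a],end=" ")
c3=dict(np.load("scene3.npz"));h3=cv2.cvtColor(c3["frame"],cv2.COLOR_BGR2HSV).astype(int)
print(h3[204:212:2,218:238:4].tolist())
E
```

```text
scene1 label (array([ 594. , -251.3]), np.float64(465.3), np.float64(779.0))
scene3 label (array([ 594.2, -252.3]), np.float64(487.0), np.float64(790.0))
top2 label (array([ 595.7, -249.1]), np.float64(43.1), np.float64(603.0))
(228, 222) [ 18 177 170] (228, 217) [ 13 101  68] (228, 213) [ 10 149  58] (235, 226) [ 20  89 194] (220, 222) [ 18 123 162] (236, 221) [ 18 171 149] (232, 232) [ 16 146 170] (222, 230) [179 206  89] (216, 224) [ 22  86 239] [[[18, 170, 176], [17, 161, 169], [19, 52, 117], [17, 174, 177], [17, 177, 173]], [[17, 177, 137], [18, 175, 165], [18, 174, 174], [18, 175, 175], [18, 175, 165]], [[9, 191, 111], [18, 176, 139], [17, 172, 160], [17, 171, 177], [17, 158, 144]], [[0, 226, 87], [4, 196, 139], [17, 176, 136], [17, 175, 146], [17, 63, 212]]]
```

```bash
python3 - <<'E'
from fit import *
y=np.radians(2.9)
for n,tz,win,hu,x0 in(("scene3",.1732,(196,218,206,246),(223,234,204),[593.6,-246.8]),("scene4",.1178,(208,232,206,250),(222,236,219),[593.2,-249.7])):
    c=dict(np.load(n+".npz"));hsv=cv2.cvtColor(c["frame"],cv2.COLOR_BGR2HSV).astype(int);H,S,V=[hsv[...,i] for i in range(3)]
    m=((H>13)&(H<23)&(S>118)&(V>115)).astype(float);use=np.ones_like(m);use[:hu[2],hu[0]:hu[1]]=0
    zb=tz-.0719
    print(n,"tcp",x0,fit(c,m,use,win,[zb,zb+.014],.04,.06,np.array(x0),y))
    m2=((H>13)&(H<40)&(V>110)).astype(float)
    if n=="scene3": print("label",fit(c,m2,np.ones_like(m),(211,236,206,250),[.035],.054,.074,np.array([593.5,-250.]),y))
E
```

```text
scene3 tcp [593.6, -246.8] (array([ 591.7, -248.6]), np.float64(47.2), np.float64(193.0))
label (array([ 594.2, -252.4]), np.float64(72.9), np.float64(380.0))
scene4 tcp [593.2, -249.7] (array([ 592.4, -249.7]), np.float64(35.2), np.float64(216.0))
```

The residual is about 1.5 mm in x and 1 mm in y. I'll trim it, settle and hand in.

```bash
python3 -m pendant '[[[0.02,-0.03,0.02,0,0,0,-1],[0.02,-0.03,0.02,0,0,0,-1],[0,0,0,0,0,0,-1],[0,0,0,0,0,0,-1],[0,0,0,0,0,0,-1],[0,0,0,0,0,0,-1],[0,0,0,0,0,0,-1],[0,0,0,0,0,0,-1]]]'
python3 -c "from plant import r; print(r.close_job())"
```

```text
time_s: 24.5
tcp_pos: [0.5945, -0.2504, 0.117]
eef_rot: [-180.0, 0.0, -87.1]
contact_force: [0.5, -0.9, -3.7]
gripper_width: 0.0259
gripper_force: 39.7
the job is handed in; nothing more can be done
None
```

Job handed in at 24.5 s: the bed was pushed until it came up hard against the stop, and the stamp is held upright about 1 cm above the label, centred to within about 2 mm by camera; the hand-in gave no verdict.

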